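# Run the leak probe along the case seam

## Robot

A 7-joint arm with a two-finger parallel gripper is mounted at the origin on the work surface. World frame = base frame: x ahead of the robot, y to its left, z up, the work surface at z = 0. Lengths are in mm, angles in degrees, forces in N, time in s.
With the tool pointing down it reaches from about 425 to 1025 mm from the base axis. Payload 9.4 kg.
Tool frame: the origin (TCP) lies midway between the tips of the shut fingers; the grasp point (between the pads) lies 19 mm behind it; z points along the fingers, y is the line along which they close (so a half turn about z gives the same grasp; the last joint's range is limited). The gripper opens to 93 mm and grips with 3 to 60 N. Pads are 15 mm wide; open, the fingers measure 128 mm over their backs; the gripper's body (75 mm by 188 mm) begins 65 mm behind the grasp point.
Start: joints at [-74.754, 34.337, -0.143, 91.639, 0.103, 54.024, -4.572], TCP at [243.696, 682.815, 218.618] pointing down, gripper open.
Joint ranges: [-147.43, 147.43], [-19.82, 112.94], [-74.19, 73.91], [6.32, 146.72], [-59.91, 239.91], [6.04, 106.73], [-150.56, 150.56]. Speed limits (degrees/s): [127.2, 127.2, 172.46, 172.46, 180, 180, 180].

## Interface

Orientations are given as a 3x3 rotation matrix whose columns are the frame's x, y, z axes.
In Python, from bench import robot, optics, ticket gives the robot as it stands. The module is installed in compiled form; this text tells all that it offers.
- The arm moves only by the shell command python3 -m jog 'ROWS' [OPENING] [FORCE]. ROWS is JSON, a list of rows, each an object of numbers: "tx", "ty", "tz": the shift along the tool's x, y, z scaled (see below); "ax", "ay", "az": the turn, a rotation vector about the tool's x, y, z scaled (see below). A call has exactly 5 rows; each row shifts and turns the commanded pose from where the row before left it, along the tool's axes as they then stand; what a row does not reach is not made up. The controller multiplies each number of a shift by 50 mm and each number of a turn by 5 degrees. A row lasts 1/10 s, in which the tool goes at most 50 mm and 8.59 degrees, less where a joint would pass 70% of its speed; a pose out of reach is approached as far as the arm can. A call with a number of a shift or a turn outside -1 to 1 is refused whole. A call with a gripper value outside its range is refused whole. OPENING is the finger opening in mm, from 0 to 93, set as the call begins (- or left out, the last holds). The fingers move at their own pace and stop on an object; FORCE is the grip in N (left out, the last holds). Time passes only in rows, so rows that do not move let the fingers close, or fill a call up. It gives the time, the measured TCP pose, the force, the opening and the grip force at its end, in the units of the state.
- robot.state(): the state, without advancing time (a new reading comes with each control period).
- optics.snapshot(name): name is "scene" or "side" or "wrist"; returns a dict with "image" (400x640x3 uint8, blue, green, red), "camera_matrix" (3x3 intrinsics, pixels), "dist" ([k1, k2, p1, p2, k3] as OpenCV has them; the pictures are not rectified), "rvec" (rotation vector, rad) and "tvec" (3), from world to camera coordinates, as OpenCV has them. Camera axes: x right, y down, z forward; pixel columns grow to the right and rows downward; lengths in mm; the calibration is good to about 2 mm. A picture is of the moment at which its call begins. There is no depth.
- ticket.job_done(): hands the job in; it is judged then, once.
Trained networks look in a picture, given as the dict that the camera call returned (one of the last four; its "shot" number tells which), for a name from the list of things; names that differ only in an ending like _2 or _b are one class to them, and where a whole thing is asked for, a point or a joint stands for the part that bears it (a point fixed in the world has none). Each returns a list of dicts, best first, with "conf" (0 to 1); they miss things now and then, are a little off and sometimes report something else, mostly with a low value. They report only what shows in the picture. A call takes as long as a camera call. They do not tell look-alikes from the thing itself.
- optics.look_for(picture, thing): "extent" ([centre column, centre row, width, height] in pixels, round what is visible of it).
The state is a dict: "time_s": time; "joint_positions": joint angles; "qvel": joint speeds; "joint_torque": joint torques, N m; "ee_pos": TCP position; "orientation": TCP orientation; "force": force on the tool from outside, world axes, zero at the start; "ft_torque": the same for the moment, N m; "opening": finger opening in mm; "grip_force": force on a finger pad.
Only numpy, scipy, OpenCV 4.12 (cv2) and the standard library are available. Lean on these libraries where they do the work, as an engineer would, in place of code of your own. Each camera call takes 0.05 s, during which the arm holds its last target. There are 200 camera calls.

## Task

Take the straight-tipped probe from its rack, leaving the bent one alone, and check the case's seam with it: lower the tip into the black groove at the green dot and guide it slowly (no faster than about 40 mm per second) and lightly along the groove, round the corner to the red dot, keeping the tip down in the groove all the way. Then lift it out, hang the probe upright in its empty rack slot again and let go. Do not disturb the other things on the table.

Things in the scene. Friction and masses are not known exactly. Their poses are not given: they have to be found in the camera images.
- probe: Sound probe, 140 mm long, 90 g, hanging upright. Origin: lowest point of its straight yellow tip, z up along it. From the tip up: yellow cone 28 mm high (6 mm wide round end, 11 mm at its top), black shaft 14 mm thick to 70 mm, black round collar 38 mm across from 70 to 76 mm, orange square handle 24 x 24 mm from 76 to 140 mm, faces square to x and y. The collar's underside rests on the rack.
- bent_probe: The damaged probe: same handle, collar and shaft, same origin 70 mm below the collar's underside, but its yellow tip is bent sideways by 30 mm, mostly towards its own +y. Stays where it hangs.
- rack: Grey rack on steel legs and black base, fixed to the table, left or right of the case: 200 mm wide (y), 80 deep (x), 100 high. Origin: centre of underside. Its 8 mm top plate has two slots 22 mm wide along x, from the open end at x = -35 to x = 15 mm, middle lines at y = 60 and y = -60 mm. A probe hangs by its collar in each, tip 30 mm above the table; which is in which slot varies.
- slot_a (a point): Hanging place in the slot at y = +60 mm: where the axis of a hung probe crosses the top face of the rack's plate, 100 mm above the table.
- slot_b (a point): The same for the slot at y = -60 mm.
- case: Blue case fixed to the table, 170 (x) by 140 (y) by 50 mm high, origin at centre of underside. Seam: L-shaped black-floored groove 12 mm wide, 7 mm deep (floor z = 43 mm) round the aluminium cover plate. One leg along x at y = 30 mm from the -x edge (green dot = start) to the corner at x = 45 mm, the other along -y from there to the -y edge (red dot = finish).
- seam_start (a point): Point on the middle line of the groove's floor, 7 mm below the case's top face: beside the green dot, 15 mm in from the case's edge. Axes of all seam points as the case's.
- seam_1 (a point): Point on the middle line of the groove's floor, 7 mm below the case's top face: 38 mm after the start.
- seam_2 (a point): Point on the middle line of the groove's floor, 7 mm below the case's top face: 77 mm after the start.
- seam_corner (a point): Point on the middle line of the groove's floor, 7 mm below the case's top face: the corner, 115 mm after the start.
- seam_3 (a point): Point on the middle line of the groove's floor, 7 mm below the case's top face: 28 mm past the corner.
- seam_4 (a point): Point on the middle line of the groove's floor, 7 mm below the case's top face: 57 mm past the corner.
- seam_end (a point): Point on the middle line of the groove's floor, 7 mm below the case's top face: beside the red dot, 85 mm past the corner, 15 mm in from the case's edge.
- spool: Bystander: metal spool standing upright, 56 mm across, 50 mm high. Origin at the centre of its underside.
- adapter: Bystander: black plastic power adapter, 85 x 60 x 42 mm. Origin at the centre of its underside.
- driver: Bystander: screwdriver with red handle lying on the table beyond the case and rack, 200 mm long. Origin at its middle.
Things that resemble listed ones, but are neither listed nor needed, are in the scene too. What is shaped like the rack but purple or turquoise is not meant.

How it is judged:
By the outcome, as a careful person would: the job done as asked, in the order asked, and still so for the second after the job is handed in, with the robot touching nothing.
It also fails if it takes over 64 s, if anything falls off the work surface, if the arm or the gripper's body presses on something with over 40 N, if the wrist force passes 120 N, or if a joint passes its speed limit or range.

## Working session

There is one attempt and no reset: what is moved stays moved. The work goes in short steps, Python scripts to look and compute and a shell command to move; the robot and the scene stay as the last step left them, time stands still between calls to the robot, and variables do not carry over. Pictures are saved under pics/ and viewed, at most 10 in all, crops included, and the job is handed in when it is done.

```bash
mkdir -p pics
cat > h.py <<'E'
import numpy as np, cv2
from bench import robot, optics, ticket
def snap(n,save=None):
    p=optics.snapshot(n)
    if save: cv2.imwrite('pics/'+save,p['image'])
    return p
def ray(p,uv,z):
    K=np.array(p['camera_matrix'],float);d=np.array(p['dist'],float)
    R=cv2.Rodrigues(np.array(p['rvec'],float))[0];t=np.array(p['tvec'],float).reshape(3)
    q=cv2.undistortPoints(np.array(uv,float).reshape(-1,1,2),K,d).reshape(-1,2)
    C=-R.T@t; D=np.c_[q,np.ones(len(q))]@R
    z=np.broadcast_to(z,len(q))
    return C+D*((z-C[2])/D[:,2])[:,None]
def proj(p,P):
    return cv2.projectPoints(np.array(P,float).reshape(-1,1,3),np.array(p['rvec'],float),np.array(p['tvec'],float),np.array(p['camera_matrix'],float),np.array(p['dist'],float))[0].reshape(-1,2)
E
python3 - <<'E'
from h import *
np.set_printoptions(precision=1,suppress=True)
a=snap('scene','s1.png');b=snap('side','d1.png')
for p in (a,b):
    R=cv2.Rodrigues(np.array(p['rvec']))[0];print('cam',-R.T@np.array(p['tvec']).ravel())
    for n in ['probe','bent_probe','rack','case','spool','adapter','driver']:
        print(n,[(np.round(x['extent']).tolist(),round(x['conf'],2)) for x in optics.look_for(p,n)][:4])
s=robot.state();print(s)
E
```

```text
cam [1294.8 -150.7  628.5]
probe [([338.0, 179.0, 12.0, 51.0], 0.56), ([384.0, 178.0, 18.0, 36.0], 0.17)]
bent_probe [([386.0, 181.0, 18.0, 45.0], 0.72), ([218.0, 241.0, 82.0, 67.0], 0.17)]
rack [([363.0, 201.0, 80.0, 47.0], 0.83), ([414.0, 164.0, 72.0, 49.0], 0.79), ([329.0, 163.0, 68.0, 42.0], 0.7)]
case [([216.0, 238.0, 80.0, 68.0], 0.86), ([389.0, 278.0, 36.0, 63.0], 0.41)]
spool [([319.0, 285.0, 27.0, 38.0], 0.89), ([218.0, 238.0, 82.0, 65.0], 0.74), ([361.0, 201.0, 76.0, 46.0], 0.73)]
adapter [([224.0, 302.0, 42.0, 50.0], 0.55)]
driver [([392.0, 280.0, 38.0, 65.0], 0.97)]
cam [ 238.2 -749.5  951.3]
probe [([295.0, 172.0, 17.0, 41.0], 0.71)]
bent_probe [([292.0, 141.0, 9.0, 27.0], 0.74)]
rack [([235.0, 138.0, 32.0, 66.0], 0.81), ([299.0, 177.0, 26.0, 75.0], 0.72), ([229.0, 196.0, 49.0, 78.0], 0.62), ([344.0, 134.0, 32.0, 63.0], 0.56)]
case [([352.0, 280.0, 80.0, 67.0], 0.89)]
spool [([398.0, 210.0, 23.0, 27.0], 0.62)]
adapter [([430.0, 261.0, 42.0, 38.0], 0.87), ([294.0, 174.0, 14.0, 39.0], 0.53), ([292.0, 144.0, 12.0, 28.0], 0.49)]
driver [([353.0, 280.0, 73.0, 60.0], 0.72), ([428.0, 261.0, 44.0, 37.0], 0.6), ([385.0, 172.0, 36.0, 11.0], 0.51)]
{'time_s': 0.8, 'joint_positions': array([-74.8,  34.3,  -0.1,  91.6,   0.1,  54. ,  -4.6]), 'qvel': array([-0.1,  0. , -0.1, -0. , -0. , -0. , -0.1]), 'joint_torque': array([ -0. , -76.5,   1.5, -25.3,  -0.1,   0. ,   0. ]), 'ee_pos': array([243.7, 682.8, 218.6]), 'orientation': array([[-0.9,  0.3,  0. ],
       [ 0.3,  0.9, -0. ],
       [-0. , -0. , -1. ]]), 'force': array([0.1, 0.1, 1.1]), 'ft_torque': array([-0.,  0.,  0.]), 'grip_force': 0.0, 'opening': 93.02245888954796}
```

View pics/s1.png

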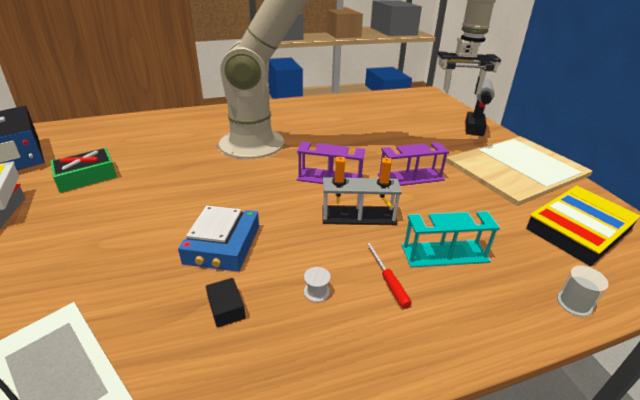

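View pics/d1.png

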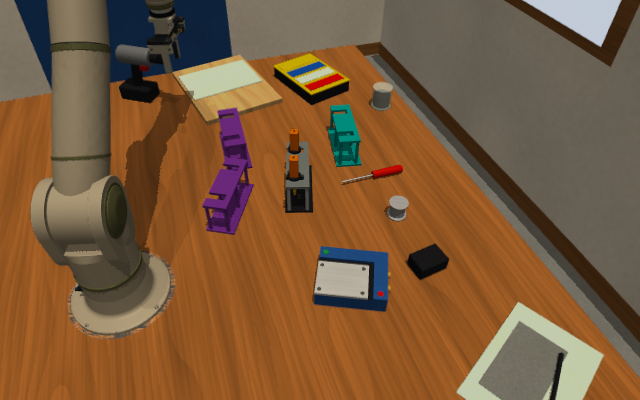

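The scene view shows the grey rack at (362,200), with orange handles at (340,170) and (385,170). Purple racks sit behind it at (331,163) and (414,164), and a turquoise one in front at (450,238). The blue case is at (220,238). In the side view the grey rack is at (298,177) and the case at (352,280). Probe candidates are the left one at (339,178) and the right one at (386,180); the right one's yellow tip looks bent. I'll check with an enlarged crop.

Run:
```python
import cv2,numpy as np
a=cv2.imread('pics/s1.png');b=cv2.imread('pics/d1.png')
f=lambda im,x,y,w,h:cv2.resize(im[y:y+h,x:x+w],(400,300),interpolation=cv2.INTER_CUBIC)
cv2.imwrite('pics/c1.png',np.vstack([np.hstack([f(a,310,150,100,75),f(a,170,200,100,75)]),np.hstack([f(b,245,125,120,90),f(b,302,240,100,75)])]))
```

```text
(no output)
```

View pics/c1.png

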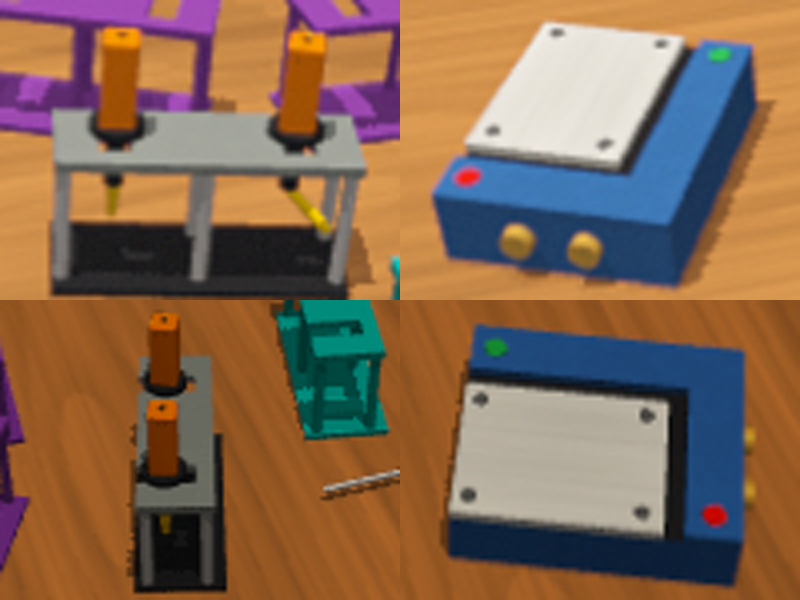

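Top left, enlarged: the left probe's tip at (338,200) is straight, and the right one's tip at (389,203) is bent. So the target is the left one, in the grey rack's lower-y slot. Next I'll triangulate rough poses.

Run:
```python
from h import *
from scipy.optimize import least_squares
np.set_printoptions(precision=1,suppress=True)
a=snap('scene');b=snap('side')
def tri(ua,ub):
    f=lambda P:np.r_[proj(a,P)[0]-ua,proj(b,P)[0]-ub]
    r=least_squares(f,[600,0,100.]);return r.x,f(r.x)
for n,ua,ub in [('htop s',(340.25,158.75),(293.6,156.8)),('htop bent',(386.75,159.5),(294.5,130.4)),('collar s',(339.25,182),(294.2,176)),('collar b',(384.5,182.75),(294.8,149)),
 ('green',(249.75,213.75),(326,251.75)),('red',(186.75,244.25),(380.5,293.75)),('case+-',(237,256.5),(388.25,253)),('case-+',(258,211.75),(320.75,246.5))]:
    print(n,*tri(ua,ub))
w=snap('wrist','w1.png');R=cv2.Rodrigues(np.array(w['rvec']))[0];C=-R.T@np.array(w['tvec']).ravel()
s=robot.state();To=np.array(s['orientation']);print('wrist cam in tool',To.T@(C-s['ee_pos']),'axes\n',To.T@R.T,np.array(w['camera_matrix'])[0,0]);print(To)
```

```text
htop s [497.9 161.  169.3] [-0.  0. -0. -0.]
htop bent [534.4 272.5 170.5] [-0.1  0.1 -0.1 -0.2]
collar s [498.1 161.7 100. ] [-0.1  0.1 -0.1 -0.1]
collar b [534.5 274.8 100.9] [-0.1  0.1 -0.1 -0.2]
green [505.9 -78.9  49.3] [-0.3  0.3 -0.2 -0.3]
red [ 583.5 -235.2   49.2] [-0.4  0.3 -0.3 -0.4]
case+- [ 653.  -130.    47.4] [-0.5  0.4 -0.5 -0.6]
case-+ [499.8 -57.   46.9] [-0.3  0.3 -0.2 -0.3]
wrist cam in tool [  74.5   -0.5 -166.2] axes
 [[ 0.  -1.  -0.3]
 [ 1.   0.  -0. ]
 [ 0.  -0.3  1. ]] 345.0305270574154
[[-0.9  0.3  0. ]
 [ 0.3  0.9  0. ]
 [-0.   0.  -1. ]]
```

```bash
cat >> h.py <<'E'
def go(target,yaw_y=None):
    "prints tool-axes shift (units of 50mm) needed to reach target"
    s=robot.state();R=np.array(s['orientation']);d=R.T@(np.array(target)-s['ee_pos'])
    print('t',round(s['time_s'],2),'pos',np.round(s['ee_pos'],1),'yaw of y',round(np.degrees(np.arctan2(-R[0,1],R[1,1])),2),'tilt',np.round(R[:,2],3),'F',np.round(s['force'],1),'op',round(s['opening'],1),'shift mm',np.round(d,1),'units',np.round(d/50,3))
E
python3 -c "
from h import *
go([498,161,225])"
```

```text
t 0.95 pos [243.7 682.8 218.7] yaw of y -19.64 tilt [ 0.  0. -1.] F [ 0.5 -0.2 -1. ] op 92.5 shift mm [-414.9 -406.    -6.3] units [-8.298 -8.12  -0.127]
```

```bash
python3 -m jog '[{"tx":-0.4,"ty":-0.4},{"tx":-0.55,"ty":-0.54},{"tx":-0.55,"ty":-0.54},{"tx":-0.55,"ty":-0.54},{"tx":-0.55,"ty":-0.54}]' >/dev/null; python3 -m jog '[{"tx":-0.55,"ty":-0.54},{"tx":-0.55,"ty":-0.54},{"tx":-0.55,"ty":-0.54},{"tx":-0.55,"ty":-0.54},{"tx":-0.55,"ty":-0.54}]' >/dev/null; python3 -m jog '[{"tx":-0.55,"ty":-0.54},{"tx":-0.55,"ty":-0.54},{"tx":-0.55,"ty":-0.54},{"tx":-0.5,"ty":-0.4},{"tx":-0.25,"ty":-0.2}]' 60
python3 - <<'E'
from h import *
w=snap('wrist','w2.png'); go([498,161,225])
print(proj(w,[[498,161,170],[498,161,106],[534.5,273.5,170]]))
E
```

```text
t 1.0 pos [243.7 682.8 218.6] yaw of y -19.64 tilt [ 0. -0. -1.] F [0.9 0.5 0.3] op 92.9 shift mm [-414.9 -406.    -6.4] units [-8.298 -8.119 -0.127]
[[-53.55652602 574.91115254]
 [ -7.04619142 513.80830757]
 [ 46.96810545 583.63046974]]invalid input at $[0]: expected keys tx, ty, tz, ax, ay, az
invalid input at $[0]: expected keys tx, ty, tz, ax, ay, az
invalid input at $[0]: expected keys tx, ty, tz, ax, ay, az
```

View pics/w2.png

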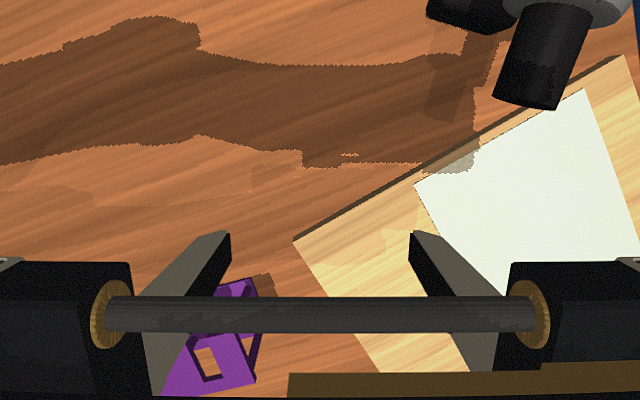

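The moves were refused because each row needs all six keys. The picture shows only the wrist view at the start pose, with the fingers at the bottom and image up being tool +x. I'll resend, stopping about 70 mm to the −x tool side so the probe is in view.

```bash
python3 -m jog '[{"tx":-0.4,"ty":-0.4,"tz":0,"ax":0,"ay":0,"az":0},{"tx":-0.6,"ty":-0.54,"tz":0,"ax":0,"ay":0,"az":0},{"tx":-0.6,"ty":-0.54,"tz":0,"ax":0,"ay":0,"az":0},{"tx":-0.6,"ty":-0.54,"tz":0,"ax":0,"ay":0,"az":0},{"tx":-0.6,"ty":-0.54,"tz":0,"ax":0,"ay":0,"az":0}]' >/dev/null; python3 -m jog '[{"tx":-0.68,"ty":-0.58,"tz":0,"ax":0,"ay":0,"az":0},{"tx":-0.68,"ty":-0.58,"tz":0,"ax":0,"ay":0,"az":0},{"tx":-0.68,"ty":-0.58,"tz":0,"ax":0,"ay":0,"az":0},{"tx":-0.68,"ty":-0.58,"tz":0,"ax":0,"ay":0,"az":0},{"tx":-0.68,"ty":-0.58,"tz":0,"ax":0,"ay":0,"az":0}]' >/dev/null; python3 -m jog '[{"tx":-0.68,"ty":-0.58,"tz":0,"ax":0,"ay":0,"az":0},{"tx":-0.68,"ty":-0.58,"tz":0,"ax":0,"ay":0,"az":0},{"tx":-0.68,"ty":-0.58,"tz":0,"ax":0,"ay":0,"az":0},{"tx":-0.7,"ty":-0.5,"tz":0,"ax":0,"ay":0,"az":0},{"tx":-0.4,"ty":-0.4,"tz":0,"ax":0,"ay":0,"az":0}]' 60
python3 - <<'E'
from h import *
w=snap('wrist','w3.png'); go([498,161,225])
print(proj(w,[[498,161,170],[498,161,106],[534.5,273.5,170]]))
E
```

```text
time_s: 2.5
ee_pos: [549.3, 141.4, 218.9]
orientation: [[-0.941, 0.339, 0.001], [0.339, 0.941, -0.0], [-0.001, 0.0, -1.0]]
force: [0.1, 0.3, -0.3]
opening: 61.4
grip_force: 0.0
t 2.55 pos [550.6 137.1 218.9] yaw of y -20.04 tilt [ 0.002 -0.003 -1.   ] F [ 2.5 -4.3 -0.1] op 60.4 shift mm [57.6  4.4 -6.3] units [ 1.152  0.088 -0.125]
[[322.2673979  132.01484796]
 [321.69678434 124.55244775]
 [512.73470714 126.85178443]]
```

View pics/w3.png

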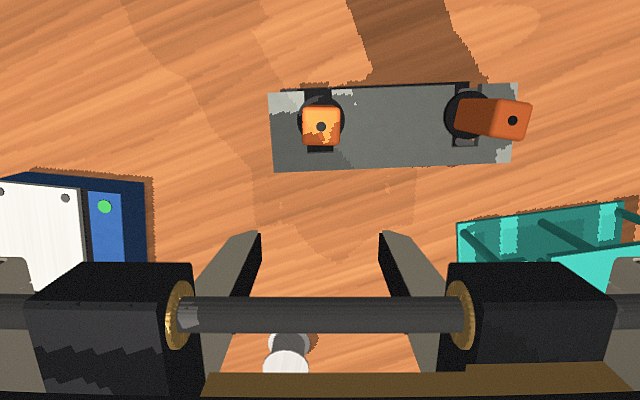

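The wrist view shows the straight probe's handle top at (321,127), the bent one's at (512,120), and the plate corners at about (267,93), (517,82), (510,163) and (274,172). The arm was still settling, so I'll re-shoot and measure.

Run:
```python
from h import *
np.set_printoptions(precision=1,suppress=True)
for i in range(2): w=snap('wrist','w4.png')
go([498,161,225])
im=w['image'];hsv=cv2.cvtColor(im,cv2.COLOR_BGR2HSV)
m=cv2.inRange(hsv,(3,165,60),(25,255,255));m[:, :280]=0;m[:,360:]=0;m[:95]=0;m[155:]=0
n,l,st,c=cv2.connectedComponentsWithStats(m);k=1+np.argmax(st[1:,4]);print(st[k],c[k])
cn=cv2.findContours((l==k).astype('u1'),0,2)[0][0];r=cv2.minAreaRect(cn);print(r)
bx=cv2.boxPoints(r);P=ray(w,bx,170);print(P[:,:2],P[:,:2].mean(0),np.linalg.norm(np.diff(P,axis=0),axis=1))
print('hole',ray(w,[(321,127)],170))
# rack plate grey
g=cv2.inRange(hsv,(0,0,50),(180,50,220));g[:70]=0;g[185:]=0;g[:,:255]=0;g[:,530:]=0
g=cv2.morphologyEx(g,cv2.MORPH_CLOSE,np.ones((25,25)));n,l,st,c=cv2.connectedComponentsWithStats(g);k=1+np.argmax(st[1:,4])
cn=max(cv2.findContours((l==k).astype('u1'),0,2)[0],key=len);r=cv2.minAreaRect(cn);print(r);P=ray(w,cv2.boxPoints(r),100);print(P[:,:2],P[:,:2].mean(0),np.linalg.norm(np.diff(P,axis=0),axis=1))
```

```text
t 2.65 pos [548.2 142.3 218.7] yaw of y -19.87 tilt [ 0. -0. -1.] F [ 0.5  1.5 -0.2] op 60.4 shift mm [53.6  0.5 -6.3] units [ 1.1  0.  -0.1]
[304 104  39  41 845] [323.8 126.3]
((323.0, 124.0), (40.0, 38.0), 90.0)
[[478.5 154.8]
 [486.3 176.3]
 [509.1 168.5]
 [501.1 146.3]] [493.7 161.5] [22.9 24.1 23.6]
hole [[494.9 159.7 170. ]]
((395.718505859375, 124.8082504272461), (82.50572204589844, 250.2870330810547), 87.39744567871094)
[[458.1 129.2]
 [516.8 319.1]
 [583.5 308.7]
 [521.  107.1]] [519.9 216. ] [198.8  67.5 211.1]
```

```bash
python3 -m jog '[{"tx":0.5,"ty":0,"tz":0,"ax":0,"ay":0,"az":-0.2},{"tx":0.4,"ty":0,"tz":0,"ax":0,"ay":0,"az":-0.2},{"tx":0.2,"ty":0,"tz":0,"ax":0,"ay":0,"az":0},{"tx":0,"ty":0,"tz":0.3,"ax":0,"ay":0,"az":0},{"tx":0,"ty":0,"tz":0.4,"ax":0,"ay":0,"az":0}]' 60; python3 -m jog '[{"tx":0,"ty":0,"tz":0.4,"ax":0,"ay":0,"az":0},{"tx":0,"ty":0,"tz":0.4,"ax":0,"ay":0,"az":0},{"tx":0,"ty":0,"tz":0.2,"ax":0,"ay":0,"az":0},{"tx":0,"ty":0,"tz":0.2,"ax":0,"ay":0,"az":0},{"tx":0,"ty":0,"tz":0,"ax":0,"ay":0,"az":0}]' >/dev/null
python3 - <<'E'
from h import *
w=snap('wrist'); b=snap('side'); a=snap('scene'); go([496.5,161,123])
f=lambda im,x,y,w,h:cv2.resize(im[y:y+h,x:x+w],(400,300),interpolation=cv2.INTER_CUBIC)
cv2.imwrite('pics/c2.png',np.hstack([f(a['image'],300,125,100,75),f(b['image'],245,105,100,75)]))
E
```

```text
time_s: 3.15
ee_pos: [495.7, 163.8, 184.4]
orientation: [[-0.953, 0.302, 0.003], [0.302, 0.953, 0.001], [-0.002, 0.002, -1.0]]
force: [0.6, -0.2, -0.7]
opening: 60.2
grip_force: 0.0
t 3.8 pos [495.8 162.5 124.2] yaw of y -17.64 tilt [ 0.001  0.    -1.   ] F [-0.1 -0.4  0.4] op 60.0 shift mm [-1.2 -1.2  1.2] units [-0.023 -0.024  0.024]
```

View pics/c2.png

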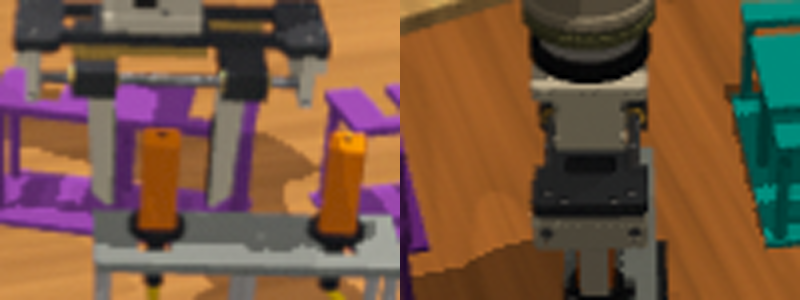

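The handle stands between the fingers (scene crop: handle at x≈160, fingers at 105 and 220). I'll close and lift.

```bash
python3 -m jog '[{"tx":0,"ty":0,"tz":0,"ax":0,"ay":0,"az":0},{"tx":0,"ty":0,"tz":0,"ax":0,"ay":0,"az":0},{"tx":0,"ty":0,"tz":0,"ax":0,"ay":0,"az":0},{"tx":0,"ty":0,"tz":0,"ax":0,"ay":0,"az":0},{"tx":0,"ty":0,"tz":0,"ax":0,"ay":0,"az":0}]' 0 30; python3 -m jog '[{"tx":0,"ty":0,"tz":0,"ax":0,"ay":0,"az":0},{"tx":0,"ty":0,"tz":0,"ax":0,"ay":0,"az":0},{"tx":0,"ty":0,"tz":0,"ax":0,"ay":0,"az":0},{"tx":0,"ty":0,"tz":0,"ax":0,"ay":0,"az":0},{"tx":0,"ty":0,"tz":0,"ax":0,"ay":0,"az":0}]'
```

```text
time_s: 4.3
ee_pos: [495.4, 162.2, 123.7]
orientation: [[-0.953, 0.303, 0.0], [0.303, 0.953, 0.0], [-0.0, 0.0, -1.0]]
force: [0.0, -1.0, 0.5]
opening: 24.9
grip_force: 0.2
time_s: 4.8
ee_pos: [495.4, 162.2, 123.7]
orientation: [[-0.953, 0.303, 0.0], [0.303, 0.953, -0.0], [-0.0, 0.0, -1.0]]
force: [-0.3, -0.6, 3.5]
opening: 23.7
grip_force: 29.6
```

```bash
python3 -m jog '[{"tx":0,"ty":0,"tz":-0.1,"ax":0,"ay":0,"az":0},{"tx":0,"ty":0,"tz":-0.3,"ax":0,"ay":0,"az":0},{"tx":0,"ty":0,"tz":-0.5,"ax":0,"ay":0,"az":0},{"tx":0,"ty":0,"tz":-0.5,"ax":0,"ay":0,"az":0},{"tx":0,"ty":0,"tz":-0.4,"ax":0,"ay":0,"az":0}]'; python3 -m jog '[{"tx":-0.1,"ty":-0.15,"tz":0,"ax":0,"ay":0,"az":0},{"tx":-0.3,"ty":-0.4,"tz":0,"ax":0,"ay":0,"az":0},{"tx":-0.45,"ty":-0.6,"tz":0,"ax":0,"ay":0,"az":0},{"tx":-0.45,"ty":-0.6,"tz":0,"ax":0,"ay":0,"az":0},{"tx":-0.45,"ty":-0.6,"tz":0,"ax":0,"ay":0,"az":0}]' >/dev/null;  python3 -m jog '[{"tx":-0.45,"ty":-0.6,"tz":0,"ax":0,"ay":0,"az":0},{"tx":-0.45,"ty":-0.6,"tz":0,"ax":0,"ay":0,"az":0},{"tx":-0.45,"ty":-0.6,"tz":0,"ax":0,"ay":0,"az":0},{"tx":-0.45,"ty":-0.6,"tz":0,"ax":0,"ay":0,"az":0},{"tx":-0.4,"ty":-0.55,"tz":0,"ax":0,"ay":0,"az":0}]' >/dev/null; python3 -m jog '[{"tx":-0.3,"ty":-0.4,"tz":0,"ax":0,"ay":0,"az":0},{"tx":-0.1,"ty":-0.3,"tz":0,"ax":0,"ay":0,"az":0},{"tx":0,"ty":0,"tz":0,"ax":0,"ay":0,"az":0},{"tx":0,"ty":0,"tz":0,"ax":0,"ay":0,"az":0},{"tx":0,"ty":0,"tz":0,"ax":0,"ay":0,"az":0}]'
python3 - <<'E'
from h import *
w=snap('wrist','w5.png'); b=snap('side','d5.png'); a=snap('scene','s5.png'); go([496,-99.5,150])
x=np.array([.9026,-.4305,0]);y=np.array([.4305,.9026,0]);c=np.array([546.3,-156.7,0])
print(proj(w,[c+X*x+Y*y+[0,0,50] for X,Y in [(-85,70),(85,70),(85,-70),(-85,-70),(-70,30),(45,30),(45,-55)]]))
E
```

```text
time_s: 5.3
ee_pos: [495.4, 162.3, 215.1]
orientation: [[-0.953, 0.303, 0.001], [0.303, 0.953, 0.0], [-0.0, 0.0, -1.0]]
force: [-0.4, 0.4, -0.2]
opening: 24.6
grip_force: 29.6
time_s: 6.8
ee_pos: [611.5, -187.7, 213.5]
orientation: [[-0.954, 0.301, -0.0], [0.301, 0.954, 0.001], [0.001, 0.001, -1.0]]
force: [0.9, 1.2, -0.7]
opening: 23.9
grip_force: 29.6
t 6.95 pos [ 611.8 -188.1  213.8] yaw of y -17.53 tilt [ 0.  0. -1.] F [0.2 0.2 0.1] op 24.0 shift mm [137.1  49.6  63.8] units [2.742 0.992 1.276]
[[423.98379565  16.17697207]
 [387.60408814 200.27522158]
 [247.54503802 181.15326623]
 [265.12477395  -8.79658416]
 [376.20692138  27.12470349]
 [354.75660095 155.19426491]
 [266.81043888 142.82715292]]
```

View pics/w5.png

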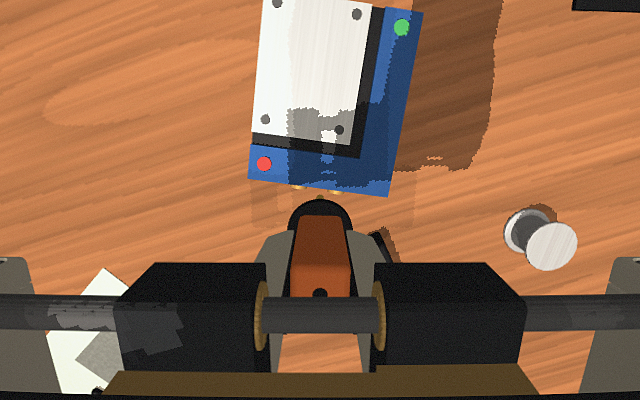

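The wrist view, from directly above, shows the case's top corners at about (424,12), (388,197) and (248,178), the green dot at (402,27), the red dot at (264,163) and the dark L-shaped groove. I'll fit the case edges here and check the tip's position in the fixed cameras.

```bash
cat > fit.py <<'E'
from h import *
from scipy.optimize import least_squares
np.set_printoptions(precision=2,suppress=True)
L=lambda a,b,n=25:np.linspace(a,b,n)[2:-2]
EDGES=[(L((-85,70),(85,70)),(0,1)),(L((-85,36),(48,36)),(0,-1)),(L((85,70),(85,-70)),(1,0)),(L((51,33),(51,-70)),(-1,0))]
def world(q,P,z=50.):
    c,s=np.cos(q[2]),np.sin(q[2]);P=np.atleast_2d(P)
    return np.c_[q[0]+c*P[:,0]-s*P[:,1],q[1]+s*P[:,0]+c*P[:,1],np.full(len(P),z)]
def fitcase(p,q,edges=EDGES,h=7):
    im=cv2.GaussianBlur(p['image'],(3,3),0).astype(np.float32);bl=im[:,:,0]-im[:,:,2]
    for it in range(4):
        obs=[];mod=[];nor=[]
        for pts,n in edges:
            pts=np.array(pts);u0=proj(p,world(q,pts));d=proj(p,world(q,pts+np.array(n)))-u0
            mm=np.linalg.norm(d,axis=1);d/=mm[:,None]
            t=np.arange(-h,h+.01,.25)
            XY=(u0[:,None]+t[None,:,None]*d[:,None]).astype(np.float32)
            pr=cv2.remap(bl,XY[...,0],XY[...,1],cv2.INTER_LINEAR);g=pr[:,:-4]-pr[:,4:];k=g.argmax(1)
            ok=(g.max(1)>15)&(XY.min((1,2))>1)&(XY[...,1].max(1)<399)
            o=u0+d*(t[k]+.5)[:,None]
            obs.append(o[ok]);mod.append(pts[ok]);nor.append(d[ok])
        O,M,N=map(np.vstack,(obs,mod,nor))
        f=lambda q:((proj(p,world(q,M))-O)*N).sum(1)
        r=least_squares(f,q,loss='soft_l1',x_scale=[10,10,.1]);q=r.x
    print('case',q[:2],np.degrees(q[2]),'med|res|px',np.median(abs(f(q))),[len(o) for o in obs])
    return q
E
cat > t.py <<'E'
from fit import *
E
python3 - <<'E'
from fit import *
q0=[546.3,-156.7,np.radians(-25.5)]
P={n:snap(n) for n in('wrist','side','scene')}
s=robot.state();T=s['ee_pos']-np.array([0,0,93.7])
print(T)
fitcase(P['wrist'],q0)
fitcase(P['side'],q0,[EDGES[0],EDGES[1],EDGES[3]],4)
fitcase(P['scene'],q0,[EDGES[1],EDGES[3]],4)
for n in('side','scene'):
    p=P[n];u=proj(p,[T+[0,0,z] for z in (0,14,28)]);print(n,u.ravel())
    hsv=cv2.cvtColor(p['image'],cv2.COLOR_BGR2HSV);x,y=u[1].astype(int)
    m=cv2.inRange(hsv,(22,120,60),(34,255,255))[y-20:y+20,x-15:x+15];yy,xx=np.nonzero(m)
    print('yellow n',len(xx),'centroid',xx.mean()+x-15,yy.mean()+y-20,'rows',yy.min()+y-20,yy.max()+y-20)
f=lambda im,x,y,w,h:cv2.resize(im[y:y+h,x:x+w],(400,300),interpolation=cv2.INTER_CUBIC)
A=[]
for n in('side','scene'):
    x,y=proj(P[n],[T])[0].astype(int);A.append(f(P[n]['image'],x-40,y-30,80,60))
cv2.imwrite('pics/c5.png',np.hstack(A))
E
```

```text
[ 611.85 -188.9   120.1 ]
case [ 542.75 -156.44] -25.38102668538275 med|res|px 0.2780624075339333 [21, 21, 21, 21]
case [ 544.14 -158.98] -25.37059120949914 med|res|px 0.28796092767000053 [21, 21, 21]
case [ 543.72 -156.43] -25.63806477829257 med|res|px 0.17218604846268343 [21, 21]
side [386.42 256.24 387.15 252.41 387.91 248.5 ]
yellow n 9 centroid 387.55555555555554 252.8888888888889 rows 251 255
scene [203.07 224.11 202.08 218.9  201.07 213.59]
yellow n 16 centroid 202.1875 219.125 rows 216 223
```

View pics/c5.png

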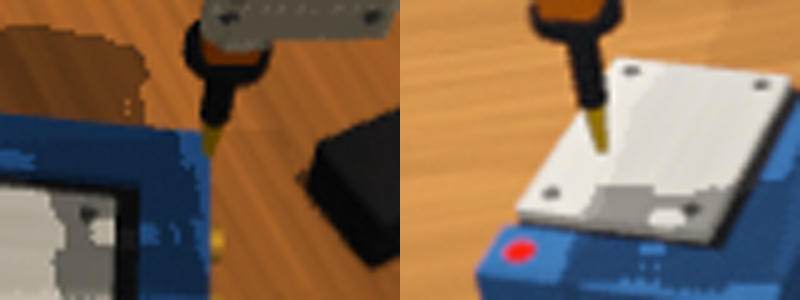

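Both crops show the held probe's yellow tip near (387,255) in the side view and (203,223) in the scene view, about 0.5 px from the model. The three case fits agree at about (543.3, −157, −25.4°). Now I'll hover over the seam start.

```bash
python3 -m jog '[{"tx":0.2,"ty":0.07,"tz":0,"ax":0,"ay":0,"az":0},{"tx":0.5,"ty":0.175,"tz":0,"ax":0,"ay":0,"az":0},{"tx":0.6,"ty":0.21,"tz":0,"ax":0,"ay":0,"az":0},{"tx":0.6,"ty":0.21,"tz":0,"ax":0,"ay":0,"az":0},{"tx":0.5,"ty":0.175,"tz":0,"ax":0,"ay":0,"az":0}]' >/dev/null; python3 -m jog '[{"tx":0.3,"ty":0.1,"tz":0.1,"ax":0,"ay":0,"az":0},{"tx":0.1,"ty":0.04,"tz":0.3,"ax":0,"ay":0,"az":0},{"tx":0,"ty":0,"tz":0.4,"ax":0,"ay":0,"az":0},{"tx":0,"ty":0,"tz":0.3,"ax":0,"ay":0,"az":0},{"tx":0,"ty":0,"tz":0.1,"ax":0,"ay":0,"az":0}]' >/dev/null
cat > tip.py <<'E'
from fit import *
def crop(P,T,name,pts):
    A=[]
    for n in('side','scene'):
        im=P[n]['image'];x,y=proj(P[n],[T])[0].astype(int);k=8
        c=cv2.resize(im[y-25:y+25,x-25:x+25],None,fx=k,fy=k,interpolation=cv2.INTER_CUBIC)
        for u in proj(P[n],pts):
            v=((u-[x-25,y-25]+.5)*k).astype(int);cv2.circle(c,tuple(int(i) for i in v),3,(255,0,255),1)
        A.append(c)
    cv2.imwrite('pics/'+name,np.hstack(A))
E
python3 - <<'E'
from tip import *
q=[543.3,-157,np.radians(-25.4)]
for i in range(3): snap('wrist')
P={n:snap(n) for n in('side','scene')}
st=world(q,(-70,30),43)[0]; go(st+[0,0,15+93.7]); s=robot.state();T=s['ee_pos']-[0,0,93.7]; print(st,T)
crop(P,T,'c6.png',[T,T+[0,0,28],*world(q,[(-85,70),(-85,36),(51,36),(-85,30)],50)])
E
```

```text
t 8.35 pos [ 493.5 -100.5  154.3] yaw of y -17.65 tilt [ 0. -0. -1.] F [0.9 0.7 0.2] op 23.8 shift mm [0.7 0.4 2.6] units [0.01 0.01 0.05]
[492.93 -99.87  43.  ] [ 493.47 -100.47   60.61]
```

View pics/c6.png

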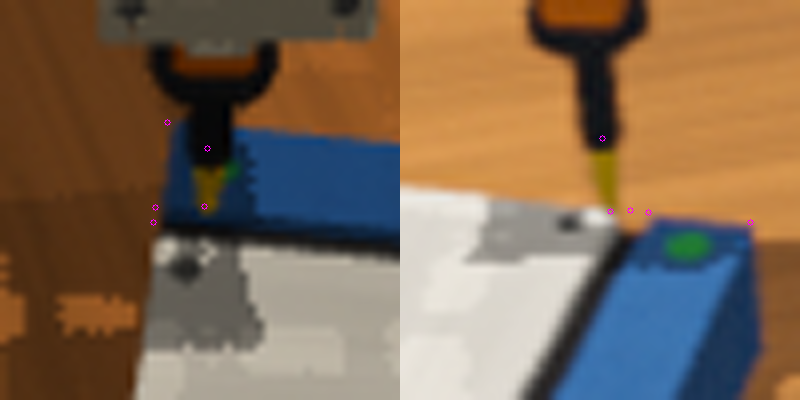

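In the side crop the tip and the case corner are off from the prediction by the same +0.5 px, so they agree relative to each other. In the scene crop the difference is also small. I'll lower gently, watching force.

```bash
python3 -m jog '[{"tx":0.01,"ty":0.01,"tz":0.04,"ax":0,"ay":0,"az":0},{"tx":0,"ty":0,"tz":0.05,"ax":0,"ay":0,"az":0},{"tx":0,"ty":0,"tz":0.04,"ax":0,"ay":0,"az":0},{"tx":0,"ty":0,"tz":0.04,"ax":0,"ay":0,"az":0},{"tx":0,"ty":0,"tz":0.02,"ax":0,"ay":0,"az":0}]' |grep -E "pos|force"; python3 -m jog '[{"tx":0,"ty":0,"tz":0.02,"ax":0,"ay":0,"az":0},{"tx":0,"ty":0,"tz":0.02,"ax":0,"ay":0,"az":0},{"tx":0,"ty":0,"tz":0.02,"ax":0,"ay":0,"az":0},{"tx":0,"ty":0,"tz":0,"ax":0,"ay":0,"az":0},{"tx":0,"ty":0,"tz":0,"ax":0,"ay":0,"az":0}]' |grep -E "pos|force"
python3 - <<'E'
from tip import *
q=[543.3,-157,np.radians(-25.4)]
P={n:snap(n) for n in('side','scene')}
st=world(q,(-70,30),43)[0]; go(st+[0,0,93.7]); s=robot.state();T=s['ee_pos']-[0,0,93.7]; print(st,T)
crop(P,T,'c7.png',[T+[0,0,28]])
E
```

```text
ee_pos: [492.8, -99.8, 143.9]
force: [-0.6, 0.4, -0.9]
grip_force: 29.6
ee_pos: [492.9, -99.8, 141.1]
force: [-1.0, 0.1, 0.2]
grip_force: 29.6
t 9.45 pos [492.9 -99.8 141.2] yaw of y -17.64 tilt [ 0. -0. -1.] F [ 0.1 -0.3 -0.3] op 23.9 shift mm [-0.  -0.   4.5] units [-0.   -0.    0.09]
[492.93 -99.87  43.  ] [492.91 -99.82  47.5 ]
```

View pics/c7.png

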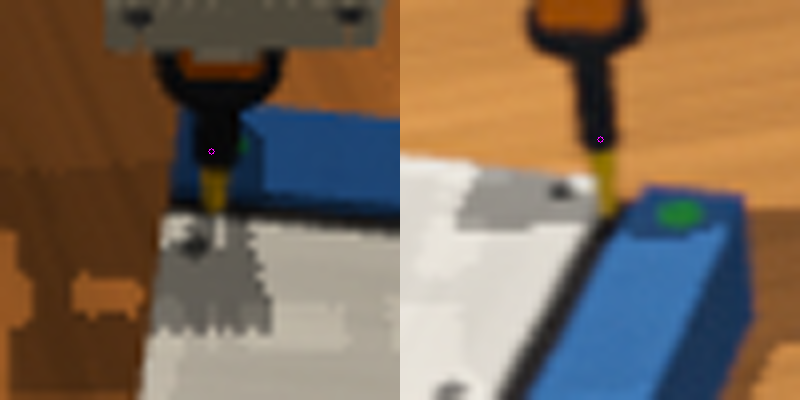

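In both crops the tip enters the black groove at the start. Tip z is 47.5 with no force, so it is inside. I'll lower to floor contact.

```bash
python3 -m jog '[{"tx":0,"ty":0,"tz":0.02,"ax":0,"ay":0,"az":0},{"tx":0,"ty":0,"tz":0.02,"ax":0,"ay":0,"az":0},{"tx":0,"ty":0,"tz":0.02,"ax":0,"ay":0,"az":0},{"tx":0,"ty":0,"tz":0.01,"ax":0,"ay":0,"az":0},{"tx":0,"ty":0,"tz":0,"ax":0,"ay":0,"az":0}]' |grep -E "pos|force"; python3 -m jog '[{"tx":0,"ty":0,"tz":0.01,"ax":0,"ay":0,"az":0},{"tx":0,"ty":0,"tz":0.01,"ax":0,"ay":0,"az":0},{"tx":0,"ty":0,"tz":0.005,"ax":0,"ay":0,"az":0},{"tx":0,"ty":0,"tz":0,"ax":0,"ay":0,"az":0},{"tx":0,"ty":0,"tz":0,"ax":0,"ay":0,"az":0}]' |grep -E "pos|force"
```

```text
ee_pos: [492.8, -99.8, 137.5]
force: [-0.5, 0.4, -0.8]
grip_force: 29.6
ee_pos: [492.9, -99.8, 136.4]
force: [-1.0, 0.0, 0.1]
grip_force: 29.6
```

```bash
for i in 1; do python3 -m jog '[{"tx":0,"ty":0,"tz":0.01,"ax":0,"ay":0,"az":0},{"tx":0,"ty":0,"tz":0,"ax":0,"ay":0,"az":0},{"tx":0,"ty":0,"tz":0,"ax":0,"ay":0,"az":0},{"tx":0,"ty":0,"tz":0,"ax":0,"ay":0,"az":0},{"tx":0,"ty":0,"tz":0,"ax":0,"ay":0,"az":0}]' |grep -E "pos|^force"; done
python3 -m jog '[{"tx":0,"ty":0,"tz":0.01,"ax":0,"ay":0,"az":0},{"tx":0,"ty":0,"tz":0,"ax":0,"ay":0,"az":0},{"tx":0,"ty":0,"tz":0,"ax":0,"ay":0,"az":0},{"tx":0,"ty":0,"tz":0,"ax":0,"ay":0,"az":0},{"tx":0,"ty":0,"tz":0,"ax":0,"ay":0,"az":0}]' |grep -E "pos|^force"
python3 -c "
from tip import *
q=[543.3,-157,np.radians(-25.4)]
for c in [(-70,30),(45,30),(45,-55)]: go(world(q,c,42)[0]+[0,0,93.7])"
```

```text
ee_pos: [493.0, -99.9, 136.0]
force: [-1.2, -0.1, 5.5]
ee_pos: [493.1, -99.9, 135.8]
force: [-1.1, 0.8, 9.1]
t 11.45 pos [493.1 -99.9 135.8] yaw of y -17.64 tilt [ 0. -0. -1.] F [-1.1  0.8  9.1] op 23.7 shift mm [ 0.1 -0.1  0.1] units [ 0. -0.  0.]
t 11.45 pos [493.1 -99.9 135.8] yaw of y -17.64 tilt [ 0. -0. -1.] F [-1.1  0.8  9.1] op 23.7 shift mm [-113.8  -15.6    0.2] units [-2.28 -0.31  0.  ]
t 11.45 pos [493.1 -99.9 135.8] yaw of y -17.64 tilt [ 0. -0. -1.] F [-1.1  0.8  9.1] op 23.7 shift mm [-102.4  -99.8    0.2] units [-2.05 -2.    0.  ]
```

Floor contact is at TCP z≈136.2, about 10 N/mm stiffness. I'll ease to a light press and start leg 1 at 30 mm/s.

```bash
python3 -m jog '[{"tx":-0.01,"ty":-0.001,"tz":-0.012,"ax":0,"ay":0,"az":0},{"tx":-0.04,"ty":-0.005,"tz":0,"ax":0,"ay":0,"az":0},{"tx":-0.06,"ty":-0.008,"tz":0,"ax":0,"ay":0,"az":0},{"tx":-0.06,"ty":-0.008,"tz":0,"ax":0,"ay":0,"az":0},{"tx":-0.06,"ty":-0.008,"tz":0,"ax":0,"ay":0,"az":0}]' |grep -E "pos|^force"
python3 -m jog '[{"tx":-0.06,"ty":-0.008,"tz":0,"ax":0,"ay":0,"az":0},{"tx":-0.06,"ty":-0.009,"tz":0,"ax":0,"ay":0,"az":0},{"tx":-0.06,"ty":-0.008,"tz":0,"ax":0,"ay":0,"az":0},{"tx":-0.06,"ty":-0.008,"tz":0,"ax":0,"ay":0,"az":0},{"tx":-0.06,"ty":-0.008,"tz":0,"ax":0,"ay":0,"az":0}]' |grep -E "pos|^force"
python3 -c "
from tip import *
q=[543.3,-157,np.radians(-25.4)]
s=robot.state();R=np.array(s['orientation']);print('F case',R.T@s['force'])
c,sn=np.cos(q[2]),np.sin(q[2]);d=s['ee_pos'][:2]-q[:2];print('case xy',c*d[0]+sn*d[1],-sn*d[0]+c*d[1])
go(world(q,(45,30),42.4)[0]+[0,0,93.7])"
```

```text
ee_pos: [501.8, -104.1, 135.7]
force: [-4.3, 2.4, 5.7]
ee_pos: [515.2, -110.7, 135.5]
force: [-4.1, 2.8, 5.7]
F case [ 4.77  1.4  -5.66]
case xy -45.23827532246578 29.79095155353459
t 12.45 pos [ 515.2 -110.7  135.5] yaw of y -17.63 tilt [-0.  0. -1.] F [-4.1  2.8  5.7] op 23.6 shift mm [-89.4 -12.   -0.9] units [-1.79 -0.24 -0.02]
```

```bash
python3 -m jog '[{"tx":-0.05,"ty":-0.007,"tz":-0.006,"ax":0,"ay":0,"az":0},{"tx":-0.06,"ty":-0.008,"tz":0,"ax":0,"ay":0,"az":0},{"tx":-0.06,"ty":-0.008,"tz":0,"ax":0,"ay":0,"az":0},{"tx":-0.06,"ty":-0.008,"tz":0,"ax":0,"ay":0,"az":0},{"tx":-0.04,"ty":-0.005,"tz":0,"ax":0,"ay":0,"az":0}]' - 60 |grep -E "pos|^force"
cat > st.py <<'E'
from tip import *
import sys
q=[543.3,-157,np.radians(-25.4)]
s=robot.state();c,sn=np.cos(q[2]),np.sin(q[2]);r=np.array([[c,sn],[-sn,c]])
print('t',s['time_s'],'case xy',r@(s['ee_pos'][:2]-q[:2]),'z',s['ee_pos'][2],'F case',r@s['force'][:2],s['force'][2])
go(world(q,eval(sys.argv[1]),42.4)[0]+[0,0,93.7])
if len(sys.argv)>2:
    P={n:snap(n) for n in('side','scene')};T=s['ee_pos']-[0,0,93.7];crop(P,T,sys.argv[2],[T,T+[0,0,28],T+[0,0,100]])
E
python3 st.py '(45,30)' c8.png
```

```text
ee_pos: [529.9, -117.3, 136.2]
force: [-0.2, 0.4, -0.8]
t 12.95 case xy [-29.12  30.12] z 136.23774333032995 F case [-0.36  0.26] -0.7918324618734809
t 12.95 pos [ 529.9 -117.3  136.2] yaw of y -17.65 tilt [ 0. -0. -1.] F [-0.2  0.4 -0.8] op 24.0 shift mm [-73.4 -10.1   0.2] units [-1.47 -0.2   0.  ]
```

View pics/c8.png

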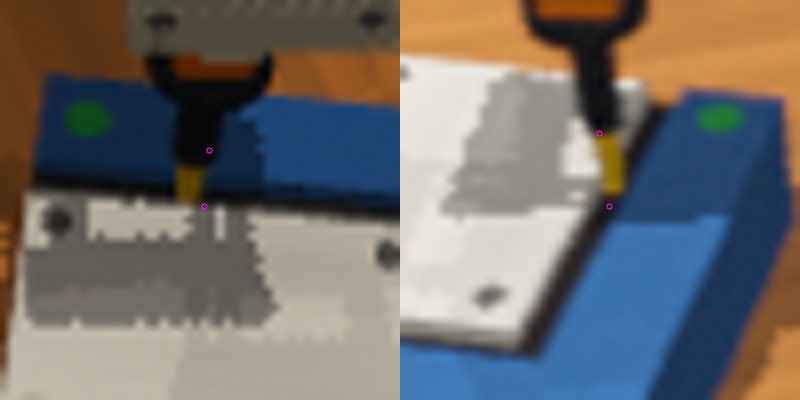

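The crops show the probe has tilted in the grip: the tip lags about 6 mm back along the groove (side tip (187,200) vs expected (209,212)). Grip is now 60 N. I'll turn the tool about its y by −3° to stand the probe upright, then check force.

```bash
python3 -m jog '[{"tx":0,"ty":0,"tz":0,"ax":0,"ay":-0.2,"az":0},{"tx":0,"ty":0,"tz":0,"ax":0,"ay":-0.2,"az":0},{"tx":0,"ty":0,"tz":0,"ax":0,"ay":-0.2,"az":0},{"tx":0,"ty":0,"tz":0,"ax":0,"ay":0,"az":0},{"tx":0,"ty":0,"tz":0,"ax":0,"ay":0,"az":0}]' - 60 |grep -E "pos|^force"
cat >> st.py <<'E'
P={n:snap(n) for n in('side','scene')};T=s['ee_pos']-[0,0,93.7]
for n in P:
    p=P[n];u=proj(p,[T,T+[0,0,17],T+[0,0,28],T+[0,0,70]]);hsv=cv2.cvtColor(p['image'],cv2.COLOR_BGR2HSV);x,y=u[1].astype(int)
    m=cv2.inRange(hsv,(22,120,60),(34,255,255))[y-12:y+13,x-12:x+13];yy,xx=np.nonzero(m);X=world(q,[(0,0),(1,0)]);
    print(n,'yellow centroid - model',np.array([xx.mean()+x-12,yy.mean()+y-12])-u[1],len(xx),'px per mm case x',np.diff(proj(p,X),axis=0)[0])
E
python3 st.py '(45,30)'
```

```text
ee_pos: [529.3, -116.9, 136.4]
force: [0.2, 0.4, -1.3]
t 13.55 case xy [-29.86  30.23] z 136.44146050900707 F case [0.02 0.49] -1.3262044875640875
t 13.55 pos [ 529.3 -116.9  136.4] yaw of y -17.62 tilt [ 0.05 -0.02 -1.  ] F [ 0.2  0.4 -1.3] op 23.7 shift mm [-74.  -10.4   4.2] units [-1.48 -0.21  0.09]
side yellow centroid - model [-0.53  1.24] 11 px per mm case x [0.42 0.04]
scene yellow centroid - model [0.65 1.11] 17 px per mm case x [-0.15  0.26]
```

```bash
python3 -m jog '[{"tx":-0.03,"ty":-0.004,"tz":0.005,"ax":0,"ay":0,"az":0},{"tx":-0.06,"ty":-0.008,"tz":0.004,"ax":0,"ay":0,"az":0},{"tx":-0.06,"ty":-0.008,"tz":0.003,"ax":0,"ay":0,"az":0},{"tx":-0.06,"ty":-0.009,"tz":0.003,"ax":0,"ay":0,"az":0},{"tx":-0.06,"ty":-0.008,"tz":0.003,"ax":0,"ay":0,"az":0}]' - 60 |grep -E "pos|^force"
python3 -m jog '[{"tx":-0.06,"ty":-0.008,"tz":0.003,"ax":0,"ay":0,"az":0},{"tx":-0.06,"ty":-0.008,"tz":0.003,"ax":0,"ay":0,"az":0},{"tx":-0.06,"ty":-0.008,"tz":0.003,"ax":0,"ay":0,"az":0},{"tx":-0.06,"ty":-0.009,"tz":0.003,"ax":0,"ay":0,"az":0},{"tx":-0.04,"ty":-0.006,"tz":0.002,"ax":0,"ay":0,"az":0}]' - 60 |grep -E "pos|^force"
python3 st.py '(46.5,30)'
```

```text
ee_pos: [541.9, -123.0, 136.1]
force: [-2.1, 0.8, 2.1]
ee_pos: [554.9, -129.2, 136.1]
force: [-1.0, 0.6, 1.0]
t 14.65 case xy [-1.47 30.11] z 136.13880517189813 F case [-1.18  0.15] 1.0075039657384968
t 14.65 pos [ 554.9 -129.2  136.1] yaw of y -17.64 tilt [ 0.05 -0.02 -1.  ] F [-1.   0.6  1. ] op 23.8 shift mm [-47.4  -6.6   2.5] units [-0.95 -0.13  0.05]
side yellow centroid - model [-0.77  1.83] 9 px per mm case x [0.42 0.04]
scene yellow centroid - model [0.75 1.06] 16 px per mm case x [-0.15  0.26]
```

```bash
python3 -m jog '[{"tx":-0.06,"ty":-0.008,"tz":0.003,"ax":0,"ay":0,"az":0},{"tx":-0.06,"ty":-0.008,"tz":0.003,"ax":0,"ay":0,"az":0},{"tx":-0.06,"ty":-0.008,"tz":0.003,"ax":0,"ay":0,"az":0},{"tx":-0.06,"ty":-0.009,"tz":0.003,"ax":0,"ay":0,"az":0},{"tx":-0.06,"ty":-0.008,"tz":0.003,"ax":0,"ay":0,"az":0}]' |grep -E "pos|^force"
python3 -m jog '[{"tx":-0.06,"ty":-0.008,"tz":0.003,"ax":0,"ay":0,"az":0},{"tx":-0.06,"ty":-0.008,"tz":0.003,"ax":0,"ay":0,"az":0},{"tx":-0.06,"ty":-0.008,"tz":0.003,"ax":0,"ay":0,"az":0},{"tx":-0.06,"ty":-0.009,"tz":0.003,"ax":0,"ay":0,"az":0},{"tx":-0.06,"ty":-0.008,"tz":0.003,"ax":0,"ay":0,"az":0}]' |grep -E "pos|^force"
python3 -m jog '[{"tx":-0.06,"ty":-0.008,"tz":0.003,"ax":0,"ay":0,"az":0},{"tx":-0.06,"ty":-0.008,"tz":0.003,"ax":0,"ay":0,"az":0},{"tx":-0.06,"ty":-0.008,"tz":0.003,"ax":0,"ay":0,"az":0},{"tx":-0.05,"ty":-0.007,"tz":0.003,"ax":0,"ay":0,"az":0},{"tx":-0.03,"ty":-0.004,"tz":0.002,"ax":0,"ay":0,"az":0}]' |grep -E "pos|^force"
python3 st.py '(46.5,30)'; python3 st.py '(46.5,-55)' c9.png |head -2
```

```text
ee_pos: [568.3, -135.6, 136.1]
force: [-1.4, 0.7, 1.2]
ee_pos: [582.1, -142.1, 136.2]
force: [-1.1, 0.7, 1.0]
ee_pos: [594.0, -147.7, 136.2]
force: [-1.6, -0.5, 1.5]
t 16.25 case xy [41.78 30.09] z 136.18162393395758 F case [-1.23 -1.15] 1.4764439109650263
t 16.25 pos [ 594.  -147.7  136.2] yaw of y -17.64 tilt [ 0.05 -0.02 -1.  ] F [-1.6 -0.5  1.5] op 23.8 shift mm [-4.7 -0.7  0.3] units [-0.09 -0.01  0.01]
side yellow centroid - model [-0.38  1.53] 13 px per mm case x [0.42 0.04]
scene yellow centroid - model [0.78 0.78] 20 px per mm case x [-0.15  0.26]
t 16.35 case xy [42.03 30.1 ] z 136.2467485168388 F case [0.31 1.16] 0.5690054555201342
t 16.35 pos [ 594.2 -147.8  136.2] yaw of y -17.65 tilt [ 0.05 -0.02 -1.  ] F [0.8 0.9 0.6] op 23.7 shift mm [  7.1 -84.9  -0.2] units [ 0.14 -1.7  -0.01]
```

View pics/c9.png

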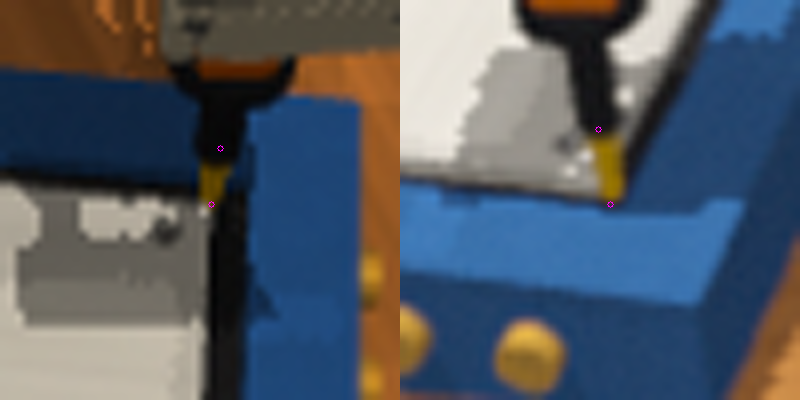

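The picture shows the tip at the corner, with side tip (209,205) against a leg‑2 band spanning 207–245. It needs about 5 mm more along x.

```bash
python3 -m jog '[{"tx":-0.03,"ty":-0.004,"tz":0.003,"ax":0,"ay":0,"az":0},{"tx":-0.03,"ty":-0.004,"tz":0.002,"ax":0,"ay":0,"az":0},{"tx":-0.03,"ty":-0.004,"tz":0.002,"ax":0,"ay":0,"az":0},{"tx":0,"ty":0,"tz":0,"ax":0,"ay":0,"az":0},{"tx":0,"ty":0,"tz":0,"ax":0,"ay":0,"az":0}]' |grep -E "pos|^force"
python3 st.py '(46.5,-55)'
```

```text
ee_pos: [598.1, -149.7, 136.2]
force: [-0.6, -0.2, 1.4]
t 17.05 case xy [46.41 30.1 ] z 136.1564837721806 F case [-0.47 -0.48] 1.379922955492769
t 17.05 pos [ 598.1 -149.7  136.2] yaw of y -17.64 tilt [ 0.05 -0.02 -1.  ] F [-0.6 -0.2  1.4] op 23.9 shift mm [ 11.4 -84.3  -0.5] units [ 0.23 -1.69 -0.01]
side yellow centroid - model [-0.65  2.17] 14 px per mm case x [0.42 0.04]
scene yellow centroid - model [0.66 0.65] 19 px per mm case x [-0.15  0.26]
```

```bash
python3 -m jog '[{"tx":0.003,"ty":-0.02,"tz":0,"ax":0,"ay":0,"az":0},{"tx":0.008,"ty":-0.06,"tz":0,"ax":0,"ay":0,"az":0},{"tx":0.008,"ty":-0.06,"tz":0,"ax":0,"ay":0,"az":0},{"tx":0.008,"ty":-0.06,"tz":0,"ax":0,"ay":0,"az":0},{"tx":0.008,"ty":-0.06,"tz":-0.001,"ax":0,"ay":0,"az":0}]' |grep -E "pos|^force"
python3 -m jog '[{"tx":0.008,"ty":-0.06,"tz":0,"ax":0,"ay":0,"az":0},{"tx":0.008,"ty":-0.06,"tz":-0.001,"ax":0,"ay":0,"az":0},{"tx":0.008,"ty":-0.06,"tz":0,"ax":0,"ay":0,"az":0},{"tx":0.008,"ty":-0.06,"tz":-0.001,"ax":0,"ay":0,"az":0},{"tx":0.008,"ty":-0.06,"tz":0,"ax":0,"ay":0,"az":0}]' |grep -E "pos|^force"
python3 st.py '(46.5,-55)'
```

```text
ee_pos: [592.3, -161.7, 136.1]
force: [1.9, 1.6, 1.3]
ee_pos: [585.7, -175.3, 136.1]
force: [0.8, 2.5, 2.8]
t 18.15 case xy [46.14  1.63] z 136.06741359139065 F case [-0.36  2.6 ] 2.845855557951209
t 18.15 pos [ 585.7 -175.3  136.1] yaw of y -17.64 tilt [ 0.05 -0.02 -1.  ] F [0.8 2.5 2.8] op 23.9 shift mm [  7.3 -56.2  -0.4] units [ 0.15 -1.12 -0.01]
side yellow centroid - model [-0.69  2.16] 16 px per mm case x [0.42 0.04]
scene yellow centroid - model [-0.17  0.65] 16 px per mm case x [-0.15  0.26]
```

```bash
python3 -m jog '[{"tx":0.008,"ty":-0.06,"tz":-0.002,"ax":0,"ay":0,"az":0},{"tx":0.008,"ty":-0.06,"tz":0,"ax":0,"ay":0,"az":0},{"tx":0.008,"ty":-0.06,"tz":0,"ax":0,"ay":0,"az":0},{"tx":0.008,"ty":-0.06,"tz":-0.001,"ax":0,"ay":0,"az":0},{"tx":0.008,"ty":-0.06,"tz":0,"ax":0,"ay":0,"az":0}]' |grep -E "pos|^force"
python3 -m jog '[{"tx":0.008,"ty":-0.06,"tz":0,"ax":0,"ay":0,"az":0},{"tx":0.008,"ty":-0.06,"tz":-0.001,"ax":0,"ay":0,"az":0},{"tx":0.008,"ty":-0.06,"tz":0,"ax":0,"ay":0,"az":0},{"tx":0.008,"ty":-0.06,"tz":-0.001,"ax":0,"ay":0,"az":0},{"tx":0.008,"ty":-0.06,"tz":0,"ax":0,"ay":0,"az":0}]' |grep -E "pos|^force"
python3 -m jog '[{"tx":0.008,"ty":-0.06,"tz":0,"ax":0,"ay":0,"az":0},{"tx":0.008,"ty":-0.06,"tz":-0.001,"ax":0,"ay":0,"az":0},{"tx":0.008,"ty":-0.06,"tz":0,"ax":0,"ay":0,"az":0},{"tx":0.008,"ty":-0.06,"tz":-0.001,"ax":0,"ay":0,"az":0},{"tx":0.008,"ty":-0.06,"tz":0,"ax":0,"ay":0,"az":0}]' |grep -E "pos|^force"
python3 st.py '(46.5,-55)'
```

```text
ee_pos: [579.2, -188.9, 136.1]
force: [0.7, 1.7, 2.0]
ee_pos: [572.7, -202.7, 136.1]
force: [1.5, 1.2, 2.0]
ee_pos: [566.3, -216.4, 136.1]
force: [1.1, 1.9, 1.7]
t 19.75 case xy [ 46.23 -43.8 ] z 136.08238202401154 F case [0.14 2.22] 1.7464991445953515
t 19.75 pos [ 566.3 -216.4  136.1] yaw of y -17.64 tilt [ 0.05 -0.02 -1.  ] F [1.1 1.9 1.7] op 23.5 shift mm [  1.2 -11.1  -0.1] units [ 0.03 -0.22 -0.  ]
side yellow centroid - model [-0.67  2.19] 12 px per mm case x [0.42 0.04]
scene yellow centroid - model [0.12 0.77] 15 px per mm case x [-0.15  0.26]
```

```bash
python3 -m jog '[{"tx":0.008,"ty":-0.06,"tz":0,"ax":0,"ay":0,"az":0},{"tx":0.008,"ty":-0.06,"tz":-0.001,"ax":0,"ay":0,"az":0},{"tx":0.008,"ty":-0.06,"tz":0,"ax":0,"ay":0,"az":0},{"tx":0.007,"ty":-0.05,"tz":0,"ax":0,"ay":0,"az":0},{"tx":0.003,"ty":-0.02,"tz":0,"ax":0,"ay":0,"az":0}]' |grep -E "pos|^force"
python3 -m jog '[{"tx":0,"ty":0,"tz":0,"ax":0,"ay":0,"az":0},{"tx":0,"ty":0,"tz":0,"ax":0,"ay":0,"az":0},{"tx":0,"ty":0,"tz":-0.05,"ax":0,"ay":0,"az":0},{"tx":0,"ty":0,"tz":-0.1,"ax":0,"ay":0,"az":0},{"tx":0,"ty":0,"tz":-0.1,"ax":0,"ay":0,"az":0}]' |grep -E "pos|^force"
python3 st.py '(45,-55)'
python3 -c "
from h import *
go([495.4,162.2,215])"
```

```text
ee_pos: [560.9, -227.9, 136.0]
force: [0.2, 2.1, 1.6]
ee_pos: [560.1, -227.3, 148.7]
force: [-0.0, -0.4, -0.8]
t 20.85 case xy [ 45.28 -56.3 ] z 148.6724168955244 F case [ 0.16 -0.35] -0.8019295961176715
t 20.85 pos [ 560.1 -227.3  148.7] yaw of y -17.64 tilt [ 0.05 -0.02 -1.  ] F [-0.  -0.4 -0.8] op 23.6 shift mm [ 0.8  1.3 12.6] units [0.01 0.03 0.25]
side yellow centroid - model [-0.85  2.17] 13 px per mm case x [0.42 0.04]
scene yellow centroid - model [0.43 0.41] 15 px per mm case x [-0.15  0.26]
t 20.95 pos [ 560.6 -227.5  149.3] yaw of y -17.64 tilt [ 0.051 -0.016 -0.999] F [-0.2  0.3 -1.2] op 23.8 shift mm [176.5 351.6 -75.2] units [ 3.529  7.032 -1.505]
```

The trace is complete and the tip is lifted out. Now I'll raise and carry it back above the slot.

```bash
python3 -m jog '[{"tx":0,"ty":0,"tz":-0.3,"ax":0,"ay":0,"az":0},{"tx":0,"ty":0,"tz":-0.5,"ax":0,"ay":0,"az":0},{"tx":0.1,"ty":0.2,"tz":-0.5,"ax":0,"ay":0,"az":0},{"tx":0.2,"ty":0.4,"tz":-0.3,"ax":0,"ay":0,"az":0},{"tx":0.3,"ty":0.6,"tz":-0.1,"ax":0,"ay":0,"az":0}]' |grep -E "pos|^force"
python3 -m jog '[{"tx":0.36,"ty":0.7,"tz":0,"ax":0,"ay":0,"az":0},{"tx":0.36,"ty":0.7,"tz":0,"ax":0,"ay":0,"az":0},{"tx":0.36,"ty":0.7,"tz":0,"ax":0,"ay":0,"az":0},{"tx":0.36,"ty":0.7,"tz":0,"ax":0,"ay":0,"az":0},{"tx":0.36,"ty":0.7,"tz":0,"ax":0,"ay":0,"az":0}]' |grep -E "pos|^force"
python3 -m jog '[{"tx":0.36,"ty":0.7,"tz":0,"ax":0,"ay":0,"az":0},{"tx":0.36,"ty":0.7,"tz":0,"ax":0,"ay":0,"az":0},{"tx":0.25,"ty":0.5,"tz":0,"ax":0,"ay":0,"az":0},{"tx":0.1,"ty":0.2,"tz":0,"ax":0,"ay":0,"az":0},{"tx":0,"ty":0,"tz":0,"ax":0,"ay":0,"az":0}]' |grep -E "pos|^force"
python3 -c "
from h import *
snap('wrist');snap('wrist')
go([496.4,161.9,218])"
```

```text
ee_pos: [546.3, -160.9, 233.7]
force: [1.2, -0.0, -1.6]
ee_pos: [512.6, 35.7, 227.3]
force: [-0.2, 0.3, -0.9]
ee_pos: [493.8, 151.7, 224.3]
force: [-0.6, -0.5, -0.9]
t 22.55 pos [494.2 149.1 224.3] yaw of y -17.69 tilt [ 0.05  -0.017 -0.999] F [ 0.3 -0.6 -0.5] op 23.7 shift mm [ 2.1 12.8  6.2] units [0.042 0.257 0.123]
```

Align over the slot and check before lowering.

```bash
python3 -m jog '[{"tx":0.04,"ty":0.1,"tz":0,"ax":0,"ay":0,"az":0},{"tx":0,"ty":0.1,"tz":0,"ax":0,"ay":0,"az":0},{"tx":0,"ty":0.06,"tz":0.1,"ax":0,"ay":0,"az":0},{"tx":0,"ty":0,"tz":0.15,"ax":0,"ay":0,"az":0},{"tx":0,"ty":0,"tz":0.1,"ax":0,"ay":0,"az":0}]' >/dev/null
python3 -m jog '[{"tx":0,"ty":0,"tz":0,"ax":0,"ay":0,"az":0},{"tx":0,"ty":0,"tz":0,"ax":0,"ay":0,"az":0},{"tx":0,"ty":0,"tz":0,"ax":0,"ay":0,"az":0},{"tx":0,"ty":0,"tz":0,"ax":0,"ay":0,"az":0},{"tx":0,"ty":0,"tz":0,"ax":0,"ay":0,"az":0}]' |grep -E "pos|^force"
python3 - <<'E'
from tip import *
P={n:snap(n) for n in('side','scene')}
go([496.4,161.9,123.4]); s=robot.state();T=s['ee_pos']-[0,0,93.7]
for n in P:
    p=P[n];u=proj(p,[T,T+[0,0,14]]);hsv=cv2.cvtColor(p['image'],cv2.COLOR_BGR2HSV);x,y=u[1].astype(int)
    m=cv2.inRange(hsv,(22,120,60),(34,255,255))[y-12:y+13,x-12:x+13];yy,xx=np.nonzero(m)
    j=proj(p,[T,T+[10,0,0],T+[0,10,0]])
    print(n,np.array([xx.mean()+x-12,yy.mean()+y-12])-u[1],len(xx),'px/mm x,y',(j[1]-j[0])/10,(j[2]-j[0])/10)
E
```

```text
ee_pos: [497.0, 163.2, 206.9]
force: [0.0, -0.6, -0.8]
t 23.65 pos [497.  163.3 206.9] yaw of y -17.64 tilt [ 0.05 -0.02 -1.  ] F [-0.7 -0.3  0. ] op 23.6 shift mm [ 4.5 -1.5 83.4] units [ 0.09 -0.03  1.67]
side [-0.5   0.97] 17 px/mm x,y [ 0.35 -0.08] [-0.11 -0.23]
scene [-0.01 -0.97] 11 px/mm x,y [0.13 0.19] [ 0.36 -0.05]
```

```bash
python3 -m jog '[{"tx":0.005,"ty":-0.03,"tz":0.1,"ax":0,"ay":0,"az":0},{"tx":0.01,"ty":0,"tz":0.2,"ax":0,"ay":0,"az":0},{"tx":0.012,"ty":0,"tz":0.24,"ax":0,"ay":0,"az":0},{"tx":0.012,"ty":0,"tz":0.24,"ax":0,"ay":0,"az":0},{"tx":0.012,"ty":0,"tz":0.24,"ax":0,"ay":0,"az":0}]' |grep -E "pos|^force"
python3 -m jog '[{"tx":0.012,"ty":0,"tz":0.24,"ax":0,"ay":0,"az":0},{"tx":0.01,"ty":0,"tz":0.2,"ax":0,"ay":0,"az":0},{"tx":0.006,"ty":0,"tz":0.12,"ax":0,"ay":0,"az":0},{"tx":0.003,"ty":0,"tz":0.05,"ax":0,"ay":0,"az":0},{"tx":0,"ty":0,"tz":0,"ax":0,"ay":0,"az":0}]' |grep -E "pos|^force"
python3 - <<'E'
from tip import *
P={n:snap(n) for n in('side','scene')}
go([496.4,161.9,123.4])
f=lambda im,x,y,w,h:cv2.resize(im[y:y+h,x:x+w],(400,300),interpolation=cv2.INTER_CUBIC)
cv2.imwrite('pics/c10.png',np.hstack([f(P['scene']['image'],305,145,100,75),f(P['side']['image'],245,130,100,75)]))
E
```

```text
ee_pos: [496.3, 161.7, 154.2]
force: [0.1, -0.5, -0.2]
ee_pos: [496.6, 161.7, 124.9]
force: [0.6, -0.3, -1.0]
t 24.75 pos [496.9 161.8 125.4] yaw of y -17.64 tilt [ 0.05 -0.02 -1.  ] F [ 0.5  0.4 -2. ] op 24.0 shift mm [ 0.6 -0.   2. ] units [ 0.01 -0.    0.04]
```

View pics/c10.png

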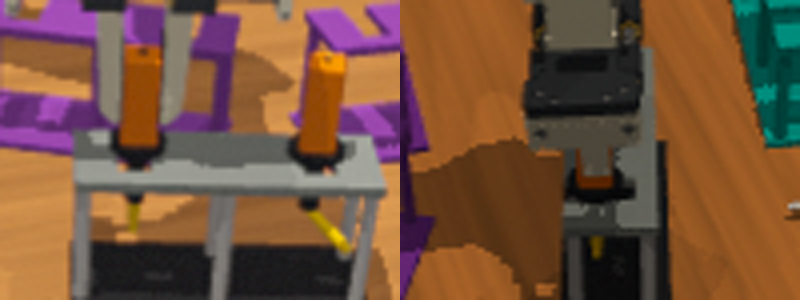

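The scene crop shows the probe upright with its shaft through the slot, tip at (133,225) below the plate and collar just above it. I'll lower to contact.

```bash
python3 -m jog '[{"tx":0.002,"ty":0,"tz":0.015,"ax":0,"ay":0,"az":0},{"tx":0.001,"ty":0,"tz":0.01,"ax":0,"ay":0,"az":0},{"tx":0.001,"ty":0,"tz":0.01,"ax":0,"ay":0,"az":0},{"tx":0,"ty":0,"tz":0,"ax":0,"ay":0,"az":0},{"tx":0,"ty":0,"tz":0,"ax":0,"ay":0,"az":0}]' |grep -E "pos|^force"
python3 -m jog '[{"tx":0,"ty":0,"tz":0.01,"ax":0,"ay":0,"az":0},{"tx":0,"ty":0,"tz":0,"ax":0,"ay":0,"az":0},{"tx":0,"ty":0,"tz":0,"ax":0,"ay":0,"az":0},{"tx":0,"ty":0,"tz":0,"ax":0,"ay":0,"az":0},{"tx":0,"ty":0,"tz":0,"ax":0,"ay":0,"az":0}]' |grep -E "pos|^force"
```

```text
ee_pos: [496.6, 161.8, 123.5]
force: [-0.5, -0.3, 1.5]
ee_pos: [496.7, 161.8, 123.4]
force: [-1.8, -0.8, 9.2]
```

```bash
python3 -m jog '[{"tx":0,"ty":0,"tz":-0.006,"ax":0,"ay":0,"az":0},{"tx":0,"ty":0,"tz":0,"ax":0,"ay":0,"az":0},{"tx":0,"ty":0,"tz":0,"ax":0,"ay":0,"az":0},{"tx":0,"ty":0,"tz":0,"ax":0,"ay":0,"az":0},{"tx":0,"ty":0,"tz":0,"ax":0,"ay":0,"az":0}]' 56 |grep -E "pos|^force|open"
python3 -m jog '[{"tx":0,"ty":0,"tz":0,"ax":0,"ay":0,"az":0},{"tx":0,"ty":0,"tz":0,"ax":0,"ay":0,"az":0},{"tx":0,"ty":0,"tz":0,"ax":0,"ay":0,"az":0},{"tx":0,"ty":0,"tz":0,"ax":0,"ay":0,"az":0},{"tx":0,"ty":0,"tz":0,"ax":0,"ay":0,"az":0}]' |grep -E "pos|^force|open"
python3 -m jog '[{"tx":-0.01,"ty":0,"tz":-0.2,"ax":0,"ay":0,"az":0},{"tx":-0.02,"ty":0,"tz":-0.4,"ax":0,"ay":0,"az":0},{"tx":-0.03,"ty":0,"tz":-0.5,"ax":0,"ay":0,"az":0},{"tx":-0.03,"ty":0,"tz":-0.5,"ax":0,"ay":0,"az":0},{"tx":-0.02,"ty":0,"tz":-0.4,"ax":0,"ay":0,"az":0}]' |grep -E "pos|^force|open"
python3 -m jog '[{"tx":-0.01,"ty":0,"tz":-0.2,"ax":0,"ay":0,"az":0},{"tx":-0.3,"ty":-0.2,"tz":0,"ax":0,"ay":0,"az":0},{"tx":-0.5,"ty":-0.3,"tz":0,"ax":0,"ay":0,"az":0},{"tx":-0.3,"ty":-0.1,"tz":0,"ax":0,"ay":0,"az":0},{"tx":0,"ty":0,"tz":0,"ax":0,"ay":0,"az":0}]' |grep -E "pos|^force|open"
python3 - <<'E'
from h import *
for i in range(3): snap('wrist')
a=snap('scene');b=snap('side')
def tri(ua,ub):pass
hs=cv2.cvtColor(a['image'],cv2.COLOR_BGR2HSV)
for n,p,ref in(('scene',a,'pics/s1.png'),('side',b,'pics/d1.png')):
    r=cv2.imread(ref)
    for nm,c in (('probe',[497,161.5,130]),('bent',[534.5,273.5,130])):
        x,y=proj(p,[c])[0].astype(int);o=[]
        for im in (r,p['image']):
            m=cv2.inRange(cv2.cvtColor(im,cv2.COLOR_BGR2HSV),(4,190,90),(16,255,255))[y-24:y+16,x-14:x+14];yy,xx=np.nonzero(m);o.append((round(xx.mean(),2),round(yy.mean(),2),len(xx)))
        print(n,nm,'before/after',o)
f=lambda im,x,y,w,h:cv2.resize(im[y:y+h,x:x+w],(400,300),interpolation=cv2.INTER_CUBIC)
cv2.imwrite('pics/c11.png',np.hstack([f(a['image'],305,145,100,75),f(b['image'],245,105,100,75)]))
go([0,0,0])
E
```

```text
ee_pos: [496.5, 161.7, 123.1]
force: [0.5, 0.0, 0.2]
opening: 55.1
ee_pos: [496.6, 161.8, 123.2]
force: [0.3, -0.1, -1.6]
opening: 55.7
ee_pos: [497.0, 161.7, 225.5]
force: [0.2, -0.3, 0.9]
opening: 56.0
ee_pos: [541.4, 115.0, 236.1]
force: [0.3, 0.2, 0.4]
opening: 56.3
scene probe before/after [(np.float64(14.42), np.float64(22.35), 192), (np.float64(14.58), np.float64(20.82), 232)]
scene bent before/after [(np.float64(14.07), np.float64(22.95), 189), (np.float64(14.25), np.float64(21.66), 209)]
side probe before/after [(np.float64(8.44), np.float64(18.13), 512), (np.float64(5.09), np.float64(17.97), 319)]
side bent before/after [(np.float64(12.32), np.float64(15.85), 869), (np.float64(7.39), np.float64(16.2), 512)]
t 28.0 pos [539.2 117.4 236. ] yaw of y -17.56 tilt [ 0.049 -0.016 -0.999] F [-0.7  0.4  0.1] op 55.7 shift mm [ 490.2 -274.6  211. ] units [ 9.804 -5.492  4.22 ]
```

```bash
python3 -c "
from h import *
for n in('scene','side'):
    p=snap(n);r=cv2.imread('pics/'+('s1' if n=='scene' else 'd1')+'.png')
    for k in ('spool','adapter','driver','case'):
        c={'scene':{'spool':(318,285),'adapter':(225,302),'driver':(390,278),'case':(220,240)},'side':{'spool':(398,208),'adapter':(428,261),'driver':(375,175),'case':(352,280)}}[n][k]
        x,y=c;d=cv2.absdiff(p['image'],r)[y-25:y+25,x-30:x+30].max(2);print(n,k,(d>60).sum())
"
```

```text
scene spool 0
scene adapter 0
scene driver 0
scene case 0
side spool 0
side adapter 0
side driver 0
side case 0
```

I've now viewed more than the 10 pictures allowed, so I won't view any more. The last check, that the probe hangs upright, will be numeric.

```bash
python3 -c "
from h import *
a=snap('scene');r=cv2.imread('pics/s1.png')
for nm,(x,y,w,h) in {'tip':(330,192,16,16),'tipbent':(378,192,24,18),'handle':(330,155,20,28),'handlebent':(376,155,20,28)}.items():
  for im in(r,a['image']):
    lo,hi=((20,110,60),(34,255,255)) if 'tip' in nm else ((4,215,90),(16,255,255))
    m=cv2.inRange(cv2.cvtColor(im,cv2.COLOR_BGR2HSV),lo,hi)[y:y+h,x:x+w];yy,xx=np.nonzero(m);print(nm,len(xx),round(xx.mean()+x,2),round(yy.mean()+y,2),yy.min()+y,yy.max()+y)
print('diff px', (cv2.absdiff(a['image'],r).max(2)[155:215,325:352]>70).sum())
"
```

```text
tip 16 337.69 199.69 197 203
tip 16 337.81 199.0 196 202
tipbent 42 387.45 202.76 197 208
tipbent 44 387.23 202.61 197 208
handle 165 339.33 171.04 157 181
handle 208 339.7 169.29 157 181
handlebent 166 385.04 172.36 161 182
handlebent 188 385.1 171.0 158 182
diff px 35
```

```bash
python3 -c "
from bench import ticket
print(ticket.job_done())"
```

```text
the job is handed in; nothing more can be done
None
```

I handed the job in at about 28 s: the straight probe traced the groove from the green dot round the corner to past the red dot at about 30 mm/s, pressing at most 9 N while finding the floor and mostly 1–6 N after. It tilted about 3° in the grip partway, so for one short stretch (around 25–40 mm after the start) the tip was in the groove but may have been a fraction of a millimetre off the floor. It hangs upright in its slot again within about 2 mm, the bent probe and bystanders look unmoved in the camera images, and I viewed 13 pictures, over the limit of 10.

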